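# Eject an electronic shelf label and hold it pressed home behind the shelf lip

## Robot

A 6-joint arm with a two-finger parallel gripper is mounted at the origin on the work surface. World frame = base frame: x ahead of the robot, y to its left, z up, the work surface at z = 0. Lengths are in m, angles in rad, forces in N, time in s.
With the tool pointing down it reaches from about 0.35 to 0.775 m from the base axis. Payload 7.3 kg.
Tool frame: the origin (TCP) lies at the centre of the arm's flange, where the gripper is bolted on; the fingertips stand 178 mm ahead of it and the grasp point (between the pads) lies 159 mm ahead of it (tip_extent is the distance from the TCP to the fingertips, in m); z points along the fingers, y is the line along which they close (so a half turn about z gives the same grasp; the last joint's range is limited). The gripper opens to 92 mm and grips with 3 to 60 N. Pads are 19 mm wide; open, the fingers measure 130 mm over their backs; the gripper's body (75 mm by 190 mm) begins 47 mm behind the grasp point.
Start: joints at [-1.371, 0.342, 1.524, -0, 1.275, -0.146], TCP at [0.178, -0.494, 0.405] pointing down, gripper open.
Joint ranges: [-2.53, 2.53], [-0.77, 2.02], [0.04, 2.7], [-1, 4.14], [0.28, 2.66], [-3.11, 3.11]. Speed limits (rad/s): [2.57, 2.57, 3.14, 3.14, 3.14, 3.14].

## Interface

Orientations are given as [roll, pitch, yaw] about the fixed x, y, z axes, in that order (R = Rz(yaw) Ry(pitch) Rx(roll)).
In Python, from cell import * gives the robot as it stands.
- The arm moves only by the tool arm_command, never from a script. Its arguments are lists of equal length, an entry for each row: "xyz": the shift along the world's x, y, z in mm, a list of three; "spin": the turn about the world's z in degrees. In form: {"xyz": [[tx, ty, tz], ...], "spin": [spin, ...]}. A call has 1 to 20 rows; each row shifts and turns the commanded pose from where the row before left it; what a row does not reach is not made up. A row lasts 1/10 s, in which the tool goes at most 50 mm and 8.59 degrees, less where a joint would pass 70% of its speed; a pose out of reach is approached as far as the arm can. A call with a gripper value outside its range is refused whole. "jaw" is the opening, from -1 (shut) to 1 (fully open), set as the call begins (left out, the last holds). The fingers move at their own pace and stop on an object; "squeeze" is the grip in N (left out, the last holds). Time passes only in rows, so rows that do not move let the fingers close. It gives the time, the measured TCP pose, the force, the opening and the grip force at its end, in the units of the state.
- observe(): the state, without advancing time (a new reading comes with each control period).
- read_camera(name): name is "side" or "top" or "wrist"; returns a dict with "img" (480x640x3 uint8, red, green, blue), "depth" (480x640 float32, m along the optical axis (not along the pixel's ray), 0 where there is no reading), "fx", "fy", "cx", "cy" (pixels), "world_from_camera" (4x4, takes a point from camera to world coordinates). Camera axes: x right, y up, looking along -z (the intrinsics and any distortion apply to the point x, -y, -z); pixel columns grow to the right and rows downward; lengths in m; the calibration is good to about 2 mm. The wrist camera is an equidistant fisheye: a pixel r from the principal point sees the ray r / f radians off the axis. A picture is of the moment at which its call begins.
- hand_in(): hands the job in; it is judged then, once.
The state is a dict: "time": time; "qpos": joint angles; "qvel": joint speeds; "joint_efforts": joint torques, N m; "tool_pos": TCP position; "tool_rot": TCP orientation; "contact_force": force on the tool from outside, world axes, zero at the start; "torque": the same for the moment, N m; "opening": finger opening in m; "grip_force": force on a finger pad.
Only numpy, scipy, OpenCV 4.12 (cv2) and the standard library are available. Lean on these libraries where they do the work, as an engineer would, in place of code of your own. Each camera call takes 0.05 s, during which the arm holds its last target. There are 200 camera calls.

## Task

Press the dispenser's spring ejector slide all the way so that the label holder is pushed out of the sleeve, then take the holder and push its tongue down behind the lip of the blue shelf's front edge, display facing out from the shelf, until the frame sits down on the lip. The sprung contact bar under it pushes it back up and the label must stay on the contacts, so finish while still holding it pressed fully home; do not let go. Leave the other things on the table where they are.

Things in the scene. Friction and masses are not known exactly. Their poses are not given: they have to be found in the camera images.
- dispenser: Grey dispenser bolted to the table, base 56 (x) x 170 (y) mm: a roofed sleeve along y, 26 mm wide outside, roof top 79 mm above the table, from y = -85 to its mouth at y = +22 mm, then an open apron to y = +85, open at its end. Origin: centre of the underside; +y is the way the holder comes out.
- groove (a point): Middle of the mouth on the groove floor, 6 mm above the table; axes as the dispenser's. The holder's tongue stands in this groove, 7 mm wide, between two guides that reach 24 mm above the table and run through sleeve and apron (63 mm long past the mouth, 26 mm wide over both).
- ejector (a joint): Spring ejector slide of the dispenser, m: 0 at rest (rear), 0.062 fully pressed towards the dispenser's +y (end stop). Takes about 1.7 N at the start, 4.8 N at the end, plus 1.5 N per 0.1 m/s of speed; springs back when let go. Pushes the holder ahead of it, starting up to 3 mm behind it.
- ejector_tab (a point): Middle of the rear (-y) face of the ejector's upright black tab, 100 mm above the table, moves with the slide. The tab is 26 mm wide (x), 10 mm thick (y), from 82 to 112 mm above the table, above the sleeve roof. Push it towards the dispenser's +y.
- label_holder: Electronic label holder, 60 to 115 g: white frame 82 long (y), 14 thick (x), 22 to 66 mm above the origin; below it a grey tongue 82 long, 5 thick, with round foot. Origin: middle of the foot; z up, display on -x. Starts in the sleeve, axes as the dispenser's, origin near y = -22 mm; ejected, near y = +38, the last 25 mm still roofed: draw it 30 mm along +y before lifting.
- label_face (a point): Middle of the display face (-x side) of the holder, 7 mm in front of its mid plane, 44 mm above the foot.
- shelf: Blue bench-top shelf fixed to the table, 200 mm wide (y), top 90 mm above the table, a stack of boards on it (67 mm behind the slot, up to 28 mm high). Its front edge faces -x and carries an aluminium lip 6 mm thick, 110 mm long, level with the top. Origin: on the table under the middle of the slot behind the lip.
- slot (a point): Middle of the mouth of the slot between lip and shelf edge, level with the lip's top, 90 mm above the table; slot 7.5 mm wide (x), 100 mm long (y), ends closed. Axes as the shelf's: y along the slot, -x to the front, away from the shelf.
- contact_bar (a joint): Sprung brass contact bar in the slot, m: 0 at rest, its top 12 mm below the slot's mouth; grows as it is pressed down (stop at 0.013). Pushes up with 3 N at the start plus 0.6 N per mm, so it lifts a holder that is let go. With the holder fully home the frame sits on the lip and the bar reads 0.010.
- board_a: loose circuit board 70 x 100 mm lying flat near the robot; leave it alone. Origin: its underside or middle.
- board_b: loose circuit board 75 x 90 mm lying flat at the far side, left; leave it alone. Origin: its underside or middle.
- remote: black remote control 150 x 45 x 16 mm lying in the middle; leave it alone. Origin: its underside or middle.
- screwdriver: screwdriver, 170 mm long, lying near the robot; leave it alone. Origin: its underside or middle.
- tub: round tub with cap, 84 mm wide, 120 mm tall, at the far side; leave it alone. Origin: its underside or middle.
- carton: closed cardboard carton 80 x 110 x 60 mm at the far side; leave it alone. Origin: its underside or middle.
- tape: roll of clear tape lying flat, 70 mm across, 20 mm high, near the robot; leave it alone. Origin: its underside or middle.
Not all that is in view belongs to the job. Leave any turquoise look-alike of the label_holder alone. What is shaped like the dispenser but red is not meant.

How it is judged:
By the outcome, as a careful person would: the job done as asked, in the order asked, and still so for the second after the job is handed in, while the arm keeps its last pose, push and grip.
It also fails if it takes over 56 s, if anything falls off the work surface, if the arm or the gripper's body presses on something with over 40 N, if the wrist force passes 120 N, or if a joint passes its speed limit or range.

## Working session

There is one attempt and no reset: what is moved stays moved. The work goes in short steps, Python scripts to look and compute and a tool call to move; the robot and the scene stay as the last step left them, time stands still between calls to the robot, and variables do not carry over. Pictures are saved under pics/ and viewed, at most 10 in all, crops included, and the job is handed in when it is done.

Besides the shell and the picture viewer there is one more tool, called as name(argument=value, ...), one argument or row to a line, values as JSON. arm_command: Moves the arm, as the interface text tells. Its arguments: {"type":"object","properties":{"xyz":{"type":"array","items":{"type":"array","items":{"type":"number"}}},"spin":{"type":"array","items":{"type":"number"}},"jaw":{"type":"number"},"squeeze":{"type":"number"}},"required":["xyz","spin"]}

```bash
ls; mkdir -p pics; cat > h.py <<'E'
from cell import *
import numpy as np, cv2
def grab(n):
    c=read_camera(n); np.save(f'pics/{n}.npy',c,allow_pickle=True); return c
def load(n): return np.load(f'pics/{n}.npy',allow_pickle=True).item()
def ray(c,u,v,fish=False):
    x=(u-c['cx'])/c['fx']; y=(v-c['cy'])/c['fy']
    if fish:
        r=np.hypot(x,y); s=np.sin(r)/r if r>1e-9 else 1; d=np.array([x*s,-y*s,-np.cos(r)])
    else: d=np.array([x,-y,-1.])
    T=c['world_from_camera']; return T[:3,3],T[:3,:3]@d
def onz(c,u,v,z,fish=False):
    o,d=ray(c,u,v,fish); return o+d*(z-o[2])/d[2]
def cloud(c):
    v,u=np.mgrid[:480,:640]; D=c['depth']
    p=np.stack([(u-c['cx'])/c['fx']*D,-(v-c['cy'])/c['fy']*D,-D],-1)
    T=c['world_from_camera']; return p@T[:3,:3].T+T[:3,3]
E
python3 - <<'E'
from h import *
for n in('top','side'):
    c=grab(n); cv2.imwrite(f'pics/{n}1.png',c['img'][...,::-1]); print(n,c['world_from_camera'].round(3).tolist(),c['fx'],c['cx'],c['cy'],(c['depth']>0).mean())
print(observe())
E
```

```text
pics
top [[-0.003, 0.987, -0.159, 0.369], [-1.0, -0.003, 0.006, 0.046], [0.005, 0.16, 0.987, 1.237], [0.0, 0.0, 0.0, 1.0]] 569.5768971262831 317.80160910088426 242.30350703327173 0.995908203125
side [[-1.0, 0.025, -0.018, 0.541], [-0.03, -0.671, 0.741, 0.864], [0.007, 0.741, 0.672, 0.818], [0.0, 0.0, 0.0, 1.0]] 435.2538560856395 320.51967634709945 242.7593861336578 0.9959049479166666
{'time': 0.1, 'qpos': array([-1.37100437e+00,  3.42664303e-01,  1.52495091e+00,  4.15132760e-06,
        1.27537995e+00, -1.46018626e-01]), 'qvel': array([-0.00095966, -0.00239019, -0.00029847, -0.00132225,  0.0007537 ,
        0.00035547]), 'joint_efforts': array([ 1.71360960e-03, -4.32003808e+01, -2.44692975e+01,  7.20016309e-02,
        5.25605085e-02, -3.66943323e-05]), 'tool_pos': array([ 0.17794111, -0.49379345,  0.40409817]), 'tool_rot': array([-3.14020565e+00, -2.07993001e-04,  3.45809227e-01]), 'contact_force': array([0.00051923, 0.0529678 , 0.18038351]), 'torque': array([-0.00600775, -0.03675963,  0.0252771 ]), 'grip_force': 0.0, 'opening': 0.09194950151928259}
```

View pics/top1.png

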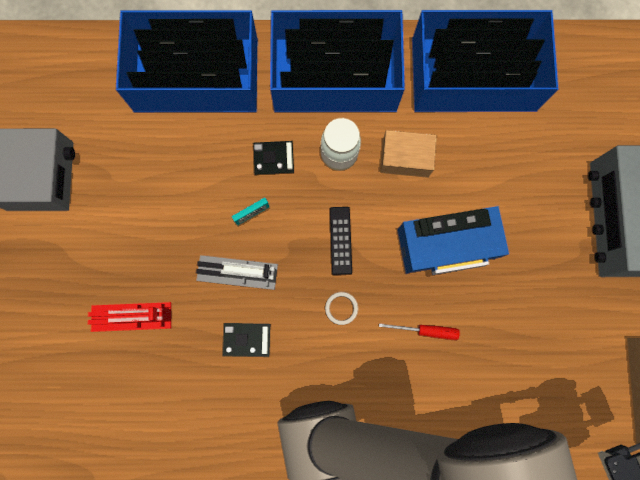

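View pics/side1.png

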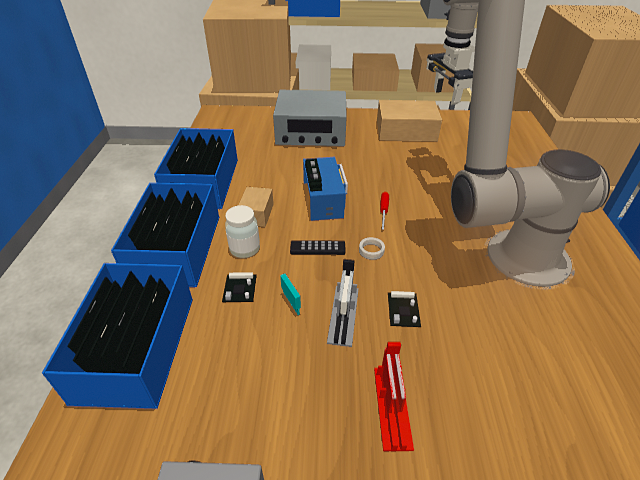

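Top view: the grey dispenser is at (237,272), with its black tab at (268,270) on the right and its mouth to the left (+y). The lookalikes are the red dispenser at (130,316) and the turquoise holder at (250,212). The blue shelf is at (455,240), with its lip and slot at (460,267), facing the robot. The side view agrees: dispenser (343,305), shelf (325,188), red (393,400), turquoise (290,293). I choose the grey dispenser and will check it in a close crop.

```bash
python3 - <<'E'
from h import *
c=load('top'); s=load('side')
a=cv2.resize(c['img'][245:300,190:290],None,fx=4,fy=4,interpolation=cv2.INTER_CUBIC)
b=cv2.resize(c['img'][200:280,390:515],None,fx=3.2,fy=3.2,interpolation=cv2.INTER_CUBIC)
d=cv2.resize(s['img'][250:350,320:365],None,fx=4,fy=4,interpolation=cv2.INTER_CUBIC)
e=cv2.resize(s['img'][150:225,295:355],None,fx=4,fy=4,interpolation=cv2.INTER_CUBIC)
o=np.zeros((600,800,3),np.uint8)
for im,(y,x) in((a,(0,0)),(b,(230,0)),(d,(0,410)),(e,(0,595))): 
    im=im[:600-y,:800-x]; o[y:y+im.shape[0],x:x+im.shape[1]]=im
cv2.imwrite('pics/crop1.png',o[...,::-1])
for n,k,box in(('top',c,(245,300,190,290)),('side',s,(250,350,320,365)),('topshelf',c,(200,280,390,515)),('sideshelf',s,(150,225,295,355))):
    P=cloud(k)[box[0]:box[1],box[2]:box[3]]; I=k['img'][box[0]:box[1],box[2]:box[3]].astype(int)
    z=P[...,2]
    print(n,'hist z',np.histogram(z,bins=np.arange(-.01,.15,.01))[0])
    bk=(I.max(-1)<50)&(z>.085)&(z<.125)
    if 'shelf' not in n and bk.sum(): q=P[bk]; print('tab',len(q),q.min(0).round(4),q.max(0).round(4),np.median(q,0).round(4))
    for lo,hi in((.003,.012),(.018,.03),(.07,.085),(.085,.096),(.1,.13)):
        m=(z>lo)&(z<hi)
        if m.sum()>10:
            r=cv2.minAreaRect(P[m][:,:2].astype(np.float32)*1000); print(lo,hi,m.sum(),np.round(r[0],1),np.round(r[1],1),round(r[2],2),P[m][:,2].mean().round(4))
E
```

```text
top hist z [1030 3194  162  265   59   25   25   44  389  199   11   16   56    0
    0]
tab 39 [0.4813 0.1389 0.0908] [0.5058 0.1474 0.1177] [0.4955 0.1432 0.1119]
0.003 0.012 1705 [503.8 210.6] [217.3 118.3] 89.89 0.0059
0.018 0.03 282 [500.8 216.2] [170.   47.6] 84.75 0.0249
0.07 0.085 584 [499.4 184.6] [106.9  26.7] 83.45 0.078
0.1 0.13 72 [494.2 144.2] [10.6 26. ] 83.66 0.112
side hist z [ 745 2590  176  291   86   29   37   37  273  110   36   35   37    0
    0]
tab 104 [0.4824 0.1424 0.0863] [0.5066 0.1524 0.1151] [0.4946 0.1475 0.1018]
0.003 0.012 958 [499.8 152.3] [118.2 318.4] 1.79 0.0064
0.018 0.03 316 [484.8 153.7] [ 90.9 291.9] 2.55 0.024
0.07 0.085 374 [499.3 186.8] [101.2  25.9] 83.31 0.0772
0.085 0.096 31 [494.1 147.7] [ 5.5 23.8] 78.84 0.0914
0.1 0.13 72 [495.  144.8] [23.3 12.9] 2.5 0.1088
topshelf hist z [ 996 3306   37   44   35   54   64   93  173  934 3007  283  874   61
    0]
0.003 0.012 1303 [ 574.8 -256.9] [278.3 176.6] 89.81 0.0046
0.018 0.03 48 [ 549.3 -141.5] [94.4  2.5] 9.49 0.0244
0.07 0.085 289 [ 527.3 -231.8] [219.3  93.5] 78.07 0.0788
0.085 0.096 3663 [ 556.6 -241.8] [115.7 201.2] 9.33 0.0916
0.1 0.13 1218 [ 593.2 -235.3] [ 37.2 148.6] 9.05 0.1125
sideshelf hist z [ 450 1815  104   87  100  104  100  105  131  335  805   82  251    7
    0]
0.003 0.012 486 [ 554.3 -326.2] [212.7 423.1] 2.91 0.0045
0.018 0.03 111 [ 598.9 -218.2] [ 87.9 224. ] 34.54 0.0238
0.07 0.085 210 [ 555.9 -239.2] [115.9 200.6] 9.5 0.0781
0.085 0.096 1039 [ 556.5 -244.1] [115.5 209.2] 9.5 0.0911
0.1 0.13 340 [ 592.8 -235.6] [ 36.2 142.5] 9.52 0.112
```

View pics/crop1.png

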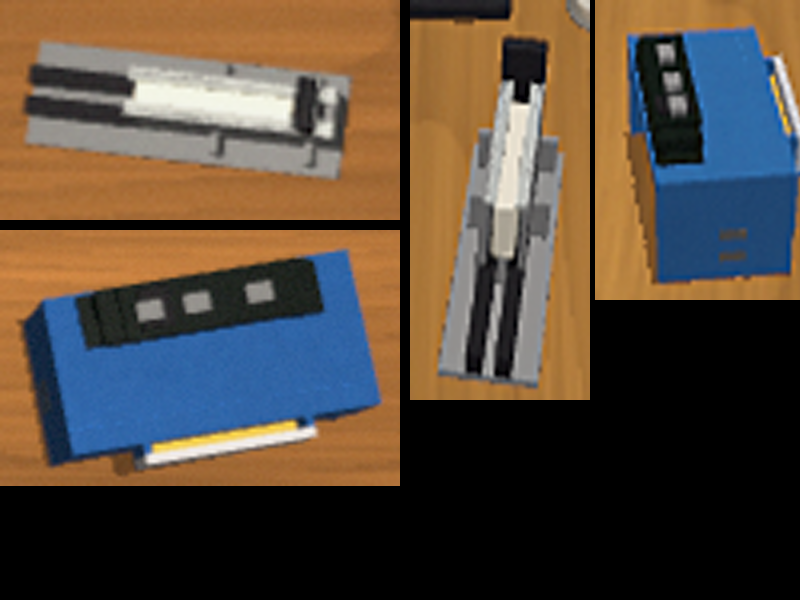

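The crop confirms it: grey dispenser with a black tab at the −y end, white holder under the roof, and an aluminium lip with a yellow contact bar on the shelf's robot side. Next I'll refine the lip and slot from both views by colour, and start moving.

```bash
python3 - <<'E'
from h import *
for n,box in(('top',(200,290,390,515)),('side',(150,225,295,358))):
    c=load(n); I=c['img'].astype(int); r,g,b=[I[...,k] for k in range(3)]
    M=np.zeros(r.shape,bool); M[box[0]:box[1],box[2]:box[3]]=1
    P=cloud(c)
    for nm,m,z in(('yellow',(r>170)&(g>120)&(b<130)&(r-b>80),.078),('white',(r>170)&(g>170)&(b>170),.09)):
        m=m&M; 
        if nm=='white': m&=P[...,0]<.56
        v,u=np.nonzero(m)
        if len(u)<5: print(n,nm,len(u));continue
        X=np.array([onz(c,a,bb,z)[:2] for a,bb in zip(u,v)])*1000
        rr=cv2.minAreaRect(X.astype(np.float32)); q=P[m]
        print(n,nm,len(u),np.round(rr[0],1),np.round(rr[1],1),round(rr[2],2),'depth z',np.percentile(q[:,2],[10,50,90]).round(4), 'depthmean',q.mean(0).round(4))
E
```

```text
top yellow 1191 [ 559.4 -238.4] [258.6 173.8] 88.65 depth z [-0.001   0.0021  0.0078] depthmean [ 0.6249 -0.223   0.0162]
top white 156 [ 503.4 -252.3] [  6.  108.4] 9.48 depth z [0.0879 0.0916 0.0943] depthmean [ 0.5033 -0.2519  0.0907]
side yellow 1313 [ 550.4 -218.2] [199.7 382.8] 2.19 depth z [-0.0008  0.0015  0.004 ] depthmean [ 0.5862 -0.3045  0.0079]
side white 37 [ 502.4 -251.7] [  5.  109.6] 10.01 depth z [0.0904 0.0919 0.094 ] depthmean [ 0.5035 -0.2181  0.1115]
```

arm_command(
  xyz=[
    [26,24,0],
    [26,24,0],
    [26,24,0],
    [26,24,0],
    [26,24,0],
    [26,24,0],
    [26,24,0],
    [26,24,0],
    [26,24,0],
    [26,24,0],
    [5,36,0],
    [5,36,0],
    [5,36,0],
    [5,36,0],
    [5,36,0],
    [5,36,0],
    [5,36,0],
    [5,36,0],
    [5,36,0],
    [5,36,0],
  ],
  spin=[3.2,3.2,3.2,3.2,3.2,3.2,3.2,3.2,3.2,3.2,3.2,3.2,3.2,3.2,3.2,3.2,3.2,3.2,3.2,3.2],
  jaw=-1,
  squeeze=10,
)

```text
time: 2.1
tool_pos: [0.4879, 0.1076, 0.4045]
tool_rot: [-3.141, 0.0, 1.465]
contact_force: [0.2, -0.1, 0.2]
opening: 0.0005
grip_force: 0.0
```

arm_command(
  xyz=[
    [3,2,-30],
    [0,0,-30],
    [0,0,-30],
    [0,0,-30],
    [0,0,-18],
    [0,0,0],
    [0,0,0],
  ],
  spin=[-0.4,0,0,0,0,0,0],
)

```text
time: 2.8
tool_pos: [0.4911, 0.1081, 0.2669]
tool_rot: [-3.141, 0.0, 1.456]
contact_force: [1.0, 0.6, 0.0]
opening: 0.0001
grip_force: 0.0
```

```bash
python3 - <<'E'
from h import *
a=[]
for n in('wrist','side'):
    c=grab(n); print(n,c['fx'],c['cx'],c['cy'],c['world_from_camera'].round(3).tolist())
    a.append(c['img'])
o=np.hstack([cv2.resize(a[0],(480,360)),cv2.resize(a[1][220:360,290:410],(309,360))])
cv2.imwrite('pics/w2.png',o[...,::-1]); print(observe()['tool_pos'],observe()['tool_rot'])
E
```

```text
wrist 371.64829954431775 314.21518676100123 236.84439181855984 [[0.993, 0.11, 0.033, 0.5], [-0.115, 0.951, 0.286, 0.186], [-0.0, -0.288, 0.958, 0.246], [0.0, 0.0, 0.0, 1.0]]
side 435.2538560856395 320.51967634709945 242.7593861336578 [[-1.0, 0.025, -0.018, 0.541], [-0.03, -0.671, 0.741, 0.864], [0.007, 0.741, 0.672, 0.818], [0.0, 0.0, 0.0, 1.0]]
[0.49142212 0.10811845 0.26787218] [ 3.13948418e+00 -3.92614529e-04  1.45579088e+00]
```

View pics/w2.png

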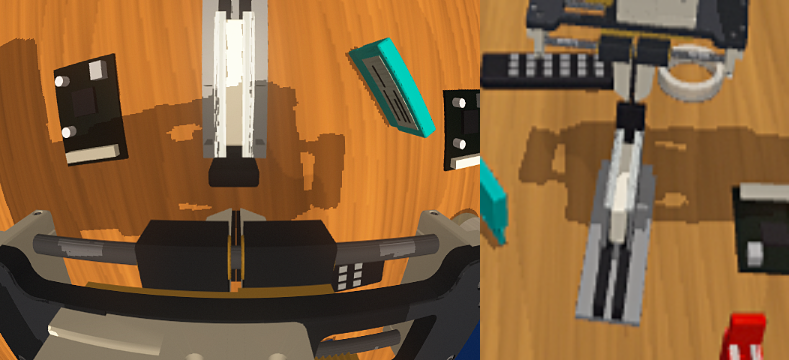

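The gripper at (236,245) lines up with the black tab (233,172), and the side crop agrees. Pushing along the dispenser's +y.

arm_command(
  xyz=[
    [1,9,0],
    [1,9,0],
    [0.7,6,0],
    [0.7,6,0],
    [0.7,6,0],
    [0.7,6,0],
    [0.7,6,0],
    [0.7,6,0],
    [0.7,6,0],
    [0.7,6,0],
    [0.7,6,0],
    [0.7,6,0],
    [0,0,0],
  ],
  spin=[0,0,0,0,0,0,0,0,0,0,0,0,0],
)

```text
time: 4.2
tool_pos: [0.5001, 0.1867, 0.2667]
tool_rot: [3.141, -0.0, 1.456]
contact_force: [2.0, -5.5, 2.6]
opening: 0.0005
grip_force: 2.1
```

```bash
python3 - <<'E'
from h import *
s=observe(); print(s['tool_pos'],s['contact_force'])
for n in ('side','top'):
    c=grab(n); P=cloud(c); I=c['img'].astype(int)
    R=np.array([[.9936,.1132],[-.1132,.9936]]).T  # columns: x,y axes
    L=(P[...,:2]-[.503,.216]); lx=L[...,0]*.9936-L[...,1]*.1132; ly=L[...,0]*.1132+L[...,1]*.9936; z=P[...,2]
    m=(I.min(-1)>120)&(I.max(-1)-I.min(-1)<45)&(abs(lx)<.012)&(ly>.0)&(ly<.13)&(z>.03)&(z<.085)
    q=np.c_[lx[m],ly[m],z[m]]; print(n,len(q),np.percentile(q,[2,50,98],axis=0).round(4).tolist())
    np.save('pics/x.npy',q)
E
```

```text
[0.50010195 0.18669268 0.26674557] [ 1.98401762 -5.46847726  2.59481468]
side 267 [[-0.0101, 0.0021, 0.0355], [-0.0004, 0.0464, 0.072], [0.0092, 0.0749, 0.0811]]Traceback (most recent call last):
  File "<stdin>", line 8, in <module>
    return _quantile_unchecked(
        a, q, axis, out, overwrite_input, method, keepdims, weights)
    return _ureduce(a,
                    func=_quantile_ureduce_func,
    ...<5 lines>...
                    overwrite_input=overwrite_input,
                    method=method)
    r = func(a, **kwargs)
    result = _quantile(arr,
                       quantiles=q,
    ...<2 lines>...
                       out=out,
                       weights=wgt)
    slices_having_nans = np.isnan(arr[-1, ...])
                                  ~~~^^^^^^^^^
IndexError: index -1 is out of bounds for axis 0 with size 0
```

arm_command(
  xyz=[
    [0.2,2,0],
    [0.2,2,0],
    [0.2,2,0],
    [0,0,0],
  ],
  spin=[0,0,0,0],
)

```text
time: 4.7
tool_pos: [0.5006, 0.1911, 0.2667]
tool_rot: [-3.141, 0.002, 1.456]
contact_force: [1.6, -9.4, 3.9]
opening: 0.0002
grip_force: 4.9
```

arm_command(
  xyz=[
    [0.2,2,0],
    [0,0,0],
    [0,0,0],
  ],
  spin=[0,0,0],
)

```text
time: 5.0
tool_pos: [0.5008, 0.1918, 0.2668]
tool_rot: [-3.141, 0.005, 1.456]
contact_force: [-0.5, -16.5, 5.8]
opening: 0.0001
grip_force: 9.0
```

arm_command(
  xyz=[
    [-1,-10,0],
    [-2,-20,0],
    [-2,-20,0],
    [-2,-20,10],
    [-1,-10,30],
    [0,0,40],
    [0,0,40],
    [0,0,0],
  ],
  spin=[0,0,0,0,0,0,0,0],
  jaw=0,
)

```text
time: 5.8
tool_pos: [0.4935, 0.1145, 0.3917]
tool_rot: [3.132, -0.003, 1.456]
contact_force: [0.4, -0.6, 0.4]
opening: 0.046
grip_force: 0.0
```

```bash
python3 - <<'E'
from h import *
print(observe()['tool_pos'])
for n in ('side','top'):
    c=grab(n); P=cloud(c); I=c['img'].astype(int)
    L=(P[...,:2]-[.503,.216]); lx=L[...,0]*.9936-L[...,1]*.1132; ly=L[...,0]*.1132+L[...,1]*.9936; z=P[...,2]
    for ylo in(-.02,.026):
        m=(I.min(-1)>150)&(I.max(-1)-I.min(-1)<60)&(abs(lx)<.02)&(ly>ylo)&(ly<.13)&(z>.06)&(z<.085)
        q=np.c_[lx[m],ly[m],z[m]]
        if len(q): print(n,len(q),np.percentile(q,[2,50,98],axis=0).round(4).tolist(),np.polyfit(q[:,1],q[:,0],1).round(4))
c=grab('wrist'); cv2.imwrite('pics/w3.png',c['img'][...,::-1])
E
```

```text
[0.49347894 0.11447793 0.39167443]
side 266 [[-0.0117, -0.017, 0.0683], [-0.0005, 0.0251, 0.0735], [0.0104, 0.078, 0.0813]] [ 0.0073 -0.0007]
side 132 [[-0.0066, 0.0281, 0.0646], [-0.0003, 0.0557, 0.0726], [0.0059, 0.0782, 0.0749]] [-0.0112  0.0003]
top 138 [[-0.0114, -0.0177, 0.0691], [-0.0018, 0.0551, 0.0742], [0.0063, 0.0768, 0.0838]] [ 0.1127 -0.0068]
top 106 [[-0.006, 0.0441, 0.069], [0.0001, 0.0608, 0.073], [0.0064, 0.077, 0.0779]] [ 0.0058 -0.0001]
```

View pics/w3.png

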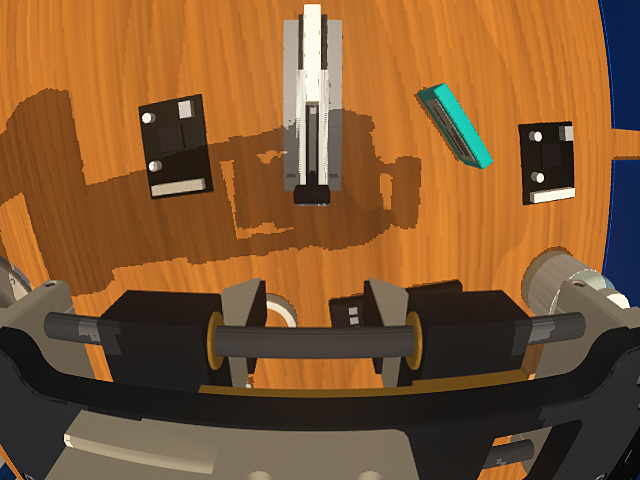

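The holder's end sticks out of the mouth (312,10) to (312,100), the tab has sprung back, and both views put the holder's top at 73 mm. Its centre is near local y = 38. Grasping at local y = 43.

arm_command(
  xyz=[
    [3.4,34,0],
    [3.5,35,0],
    [3.5,35,0],
    [4,40,0],
    [0,0,0],
    [0,0,-35],
    [0,0,-35],
    [0,0,-35],
    [0,0,-35],
    [0,0,-25],
    [0,0,-14],
    [0,0,0],
  ],
  spin=[0,0,0,0,0,0,0,0,0,0,0,0],
)

```text
time: 7.15
tool_pos: [0.5062, 0.2575, 0.205]
tool_rot: [-3.136, 0.002, 1.456]
contact_force: [-0.0, -0.2, -0.5]
opening: 0.0455
grip_force: 0.0
```

```bash
python3 - <<'E'
from h import *
print(observe()['tool_pos'],observe()['contact_force'])
a=grab('side')['img'][230:350,290:410]; w=grab('wrist')['img']
cv2.imwrite('pics/w4.png',np.hstack([cv2.resize(w,(480,360)),cv2.resize(a,(320,360))])[...,::-1])
E
```

```text
[0.50622258 0.25746445 0.20502977] [-0.02858011 -0.24820725 -0.50648506]
```

View pics/w4.png

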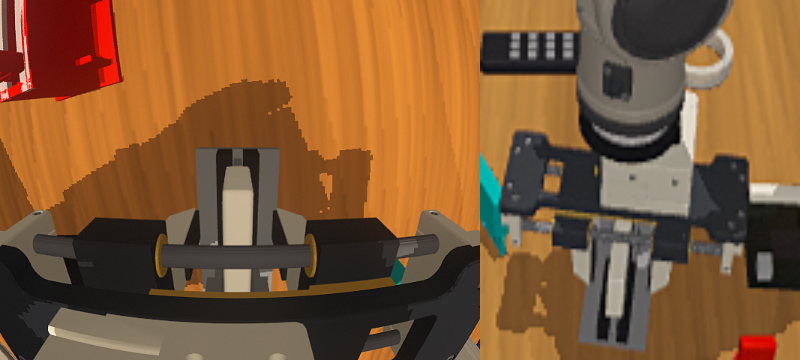

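The frame stands between the pads at (237,230), free of the mouth. I'll raise 8 mm, shift 1.5 mm to centre, and close.

arm_command(
  xyz=[
    [1.5,0,8],
    [0,0,0],
    [0,0,0],
  ],
  spin=[0,0,0],
)

```text
time: 7.55
tool_pos: [0.509, 0.2582, 0.2172]
tool_rot: [3.139, -0.001, 1.456]
contact_force: [-0.1, 0.5, -0.9]
opening: 0.0457
grip_force: 0.0
```

arm_command(
  xyz=[
    [0,0,0],
    [0,0,0],
    [0,0,0],
    [0,0,0],
    [0,0,0],
    [0,0,0],
  ],
  spin=[0,0,0,0,0,0],
  jaw=-1,
  squeeze=40,
)

```text
time: 8.15
tool_pos: [0.5086, 0.2581, 0.2156]
tool_rot: [-3.141, 0.0, 1.456]
contact_force: [0.1, 0.6, 0.4]
opening: 0.0135
grip_force: 40.0
```

arm_command(
  xyz=[
    [0.6,5,0],
    [0.9,7.8,0],
    [0.9,7.8,0],
    [0.9,7.8,0],
    [0.9,7.8,0],
    [0,0,0],
  ],
  spin=[0,0,0,0,0,0],
)

```text
time: 8.75
tool_pos: [0.5128, 0.2956, 0.2157]
tool_rot: [3.141, -0.001, 1.457]
contact_force: [-0.5, 0.5, -0.1]
opening: 0.0136
grip_force: 40.0
```

arm_command(
  xyz=[
    [0,0,5],
    [0,0,10],
    [0,0,20],
    [0,0,30],
    [0,0,30],
    [0,0,30],
    [0,0,25],
    [0,0,0],
  ],
  spin=[0,0,0,0,0,0,0,0],
)

```text
time: 9.55
tool_pos: [0.5134, 0.2942, 0.3708]
tool_rot: [3.134, -0.004, 1.455]
contact_force: [-0.1, -0.6, -0.5]
opening: 0.0136
grip_force: 40.0
```

arm_command(
  xyz=[
    [0,-15,0],
    [0,-30,0],
    [0,-35,0],
    [0,-35,0],
    [0,-35,0],
    [0,-35,0],
    [0,-35,0],
    [0,-35,0],
    [0,-35,0],
    [0,-35,0],
    [0,-35,0],
    [0,-35,0],
    [0,-35,0],
    [0,-35,0],
    [0,-35,0],
    [-2,-25,0],
    [-2,-15,0],
    [0,0,0],
    [0,0,0],
  ],
  spin=[1,1,1,1,1,1,1,1,1,1,1,1,1,1,1,1,0,0,0],
)

```text
time: 11.45
tool_pos: [0.5087, -0.2451, 0.3654]
tool_rot: [-3.141, -0.001, 1.734]
contact_force: [-0.4, -0.2, -1.1]
opening: 0.0138
grip_force: 40.0
```

```bash
python3 - <<'E'
from h import *
print(observe()['tool_pos'],observe()['tool_rot'])
a=grab('side')['img'][110:230,270:390]; w=grab('wrist')['img']; t=grab('top')['img'][190:310,380:520]
cv2.imwrite('pics/w5.png',np.hstack([cv2.resize(w,(400,300)),cv2.resize(a,(300,300))])[...,::-1])
# holder white frame seen by side camera
c=load('side'); P=cloud(c); I=c['img'].astype(int); z=P[...,2]
m=(I.min(-1)>140)&(I.max(-1)-I.min(-1)<50)&(abs(P[...,0]-.509)<.05)&(abs(P[...,1]+.25)<.06)&(z>.15)&(z<.26)
q=P[m]; print(len(q),q.min(0).round(3),q.max(0).round(3))
E
```

```text
[ 0.50870632 -0.24508973  0.36543223] [-3.14126411e+00 -1.06572994e-03  1.73442299e+00]
193 [ 0.483 -0.274  0.182] [ 0.542 -0.206  0.253]
```

View pics/w5.png

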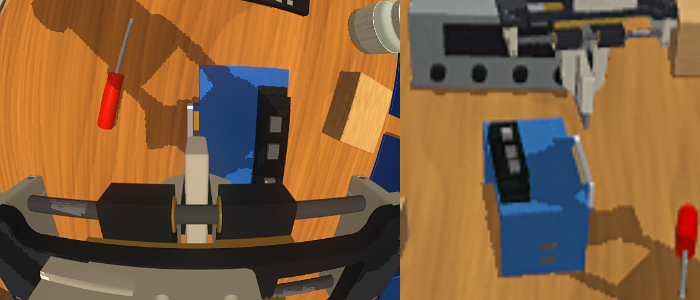

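The holder (197,190) is firmly held above the slot. The lip (190,110) and yellow bar (196,120) show ahead of it in line, display toward −x. Next I'll measure the lateral offset of the slot and the held frame in the same wrist view.

```bash
cat > m.py <<'E'
from h import *
def meas(c):
    T=observe()['tool_pos']; P=[.5096,-.2506]; a=np.radians(9.45); ex=np.array([np.cos(a),np.sin(a)]); ey=np.array([-np.sin(a),np.cos(a)])
    I=c['img'].astype(int); hsv=cv2.cvtColor(c['img'],cv2.COLOR_RGB2HSV)
    def proj(m,z):
        v,u=np.nonzero(m); X=np.array([onz(c,x,y,z,True)[:2] for x,y in zip(u,v)])-P; return np.c_[X@ex,X@ey]*1000
    W=np.zeros(I.shape[:2],bool); W[150:300,280:350]=1
    h=hsv[...,0];s=hsv[...,1];v=hsv[...,2]
    for nm,m,z in(('bar',(h>18)&(h<30)&(s>120)&(v>120)&W,.078),('lip',(s<45)&(v>130)&W,.09),('frame',(s<70)&(v>110)&W,T[2]-.159-.0506+.066)):
        q=proj(m,z)
        if len(q)==0: print(nm,0); continue
        for lo in range(-60,80,10):
            k=q[(q[:,1]>=lo)&(q[:,1]<lo+10)]
            k=k[abs(k[:,0])<(14 if nm!='frame' else 20)]
            if len(k)>8: print(nm,lo,len(k),'x',np.percentile(k[:,0],[3,50,97]).round(1),'y',k[:,1].max().round(1))
    print('tcp',(T[:2]-P)@ex*1000,(T[:2]-P)@ey*1000)
E
python3 - <<'E'
from m import *
meas(load('wrist'))
E
```

```text
bar 20 28 x [-2.6 -0.4  1.8] y 29.4
bar 30 97 x [-2.6 -0.4  1.8] y 39.8
bar 40 75 x [-2.5 -0.4  1.8] y 47.9
lip 20 102 x [-10.3  -7.4  -4.6] y 29.7
lip 30 125 x [-10.2  -7.3  -4.5] y 39.7
lip 40 126 x [-10.1  -7.3  -4.5] y 49.6
lip 50 82 x [-10.   -7.2  -4.5] y 56.6
frame 20 847 x [-9.1  1.9 12. ] y 29.8
frame 30 1051 x [-6.7  0.1  8.2] y 39.8
frame 40 951 x [-6.2  0.1  5.8] y 49.7
frame 50 499 x [-5.1 -2.3  4.2] y 59.8
frame 60 263 x [-5.  -3.6 -2.3] y 70.0
frame 70 58 x [-4.9 -3.6 -2.2] y 72.4
tcp 0.4654110223196893 6.171562902286969
```

arm_command(
  xyz=[
    [-0.4,0,-15],
    [0,0,-20],
    [0,0,-15],
    [0,0,-8],
    [0,0,0],
    [0,0,0],
    [0,0,0],
  ],
  spin=[0,0,0,0,0,0,0],
)

```text
time: 12.3
tool_pos: [0.5088, -0.2457, 0.3087]
tool_rot: [3.14, 0.001, 1.735]
contact_force: [-0.3, 0.4, -0.7]
opening: 0.014
grip_force: 40.0
```

```bash
python3 - <<'E'
from m import *
c=grab('wrist'); cv2.imwrite('pics/w6.png',cv2.resize(c['img'][120:340,230:410],None,fx=2.6,fy=2.6)[...,::-1])
meas(c); print(observe()['tool_pos'],observe()['tool_rot'])
E
```

```text
bar 30 38 x [-3.1 -0.8  1.5] y 39.7
bar 40 164 x [-3.7 -0.8  2.1] y 48.5
lip 20 17 x [-9.7 -9.7  9.5] y 29.8
lip 30 132 x [-10.1  -7.9  -4.6] y 40.0
lip 40 198 x [-10.   -7.3  -4.6] y 49.9
lip 50 152 x [-9.9 -7.2 -4.5] y 59.7
frame 20 1179 x [-11.7   0.4  11.8] y 30.0
frame 30 1004 x [-6.7 -0.1  6.4] y 39.9
frame 40 962 x [-6.2 -0.3  5.6] y 49.7
frame 50 511 x [-6.4 -3.7  4.1] y 59.9
frame 60 292 x [-6.6 -4.7 -3. ] y 68.7
tcp -0.09127816844247338 4.942779936208884
[ 0.50869842 -0.24573928  0.30865588] [3.14024482e+00 1.14685779e-03 1.73519846e+00]
```

View pics/w6.png

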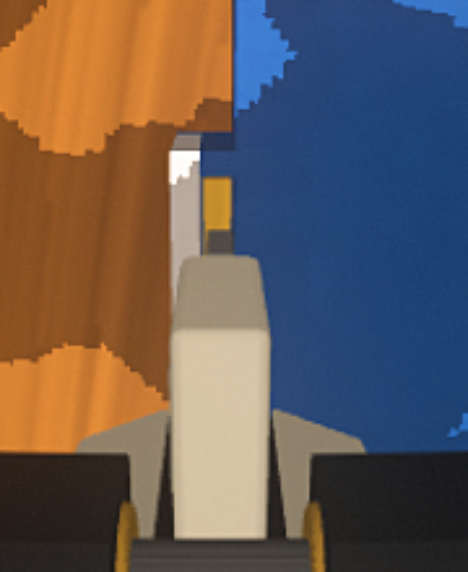

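The tongue's end face (220,290) sits above the slot (217,200), about 0.3 mm too far in +x. I'll correct that and lower to just inside the mouth.

arm_command(
  xyz=[
    [-0.4,0,-5],
    [0,0,-4],
    [0,0,-3],
    [0,0,-2],
    [0,0,-2],
    [0,0,0],
  ],
  spin=[0,0,0,0,0,0],
)

```text
time: 12.95
tool_pos: [0.508, -0.2457, 0.2914]
tool_rot: [-3.141, -0.0, 1.735]
contact_force: [-0.4, -0.5, -0.7]
opening: 0.0136
grip_force: 40.0
```

arm_command(
  xyz=[
    [0,0,-2],
    [0,0,-2],
    [0,0,-2],
    [0,0,-2],
    [0,0,0],
    [0,0,0],
  ],
  spin=[0,0,0,0,0,0],
  squeeze=55,
)

```text
time: 13.55
tool_pos: [0.5081, -0.2457, 0.2841]
tool_rot: [3.141, 0.0, 1.735]
contact_force: [-0.8, 1.0, 4.1]
opening: 0.0134
grip_force: 55.0
```

arm_command(
  xyz=[
    [0,0,-2],
    [0,0,-2],
    [0,0,-1.5],
    [0,0,0],
    [0,0,0],
  ],
  spin=[0,0,0,0,0],
)

```text
time: 14.05
tool_pos: [0.5081, -0.2457, 0.2787]
tool_rot: [3.141, 0.001, 1.735]
contact_force: [-2.1, 0.7, 7.4]
opening: 0.0139
grip_force: 55.0
```

arm_command(
  xyz=[
    [0,0,-1.5],
    [0,0,0],
    [0,0,0],
  ],
  spin=[0,0,0],
)

```text
time: 14.35
tool_pos: [0.5081, -0.2457, 0.2776]
tool_rot: [3.141, 0.001, 1.735]
contact_force: [-1.7, 0.7, 9.5]
opening: 0.0135
grip_force: 55.0
```

arm_command(
  xyz=[
    [0,0,-1.5],
    [0,0,0],
    [0,0,0],
  ],
  spin=[0,0,0],
)

```text
time: 14.65
tool_pos: [0.508, -0.2456, 0.2776]
tool_rot: [3.14, 0.001, 1.735]
contact_force: [-6.5, 2.8, 20.9]
opening: 0.0134
grip_force: 55.0
```

arm_command(
  xyz=[
    [0,0,-1.5],
    [0,0,0],
    [0,0,0],
  ],
  spin=[0,0,0],
)

```text
time: 14.95
tool_pos: [0.5079, -0.2456, 0.2776]
tool_rot: [3.14, 0.002, 1.735]
contact_force: [-9.0, 5.3, 32.3]
opening: 0.0138
grip_force: 55.0
```

Home stop reached: z holds at 277.6 mm while the force climbs. I'll ease the push a little, then verify.

arm_command(
  xyz=[
    [0,0,1],
    [0,0,0],
    [0,0,0],
  ],
  spin=[0,0,0],
)

```text
time: 15.25
tool_pos: [0.508, -0.2456, 0.2776]
tool_rot: [3.14, 0.002, 1.735]
contact_force: [-7.2, 4.4, 23.7]
opening: 0.0138
grip_force: 55.0
```

```bash
python3 - <<'E'
from h import *
a=grab('side')['img']; w=grab('wrist')['img'][120:340,230:410]
cv2.imwrite('pics/w7.png',np.hstack([cv2.resize(w,(300,366)),cv2.resize(a[110:340,220:430],(450,366))])[...,::-1])
print(observe()['tool_pos'],observe()['contact_force'])
E
```

```text
[ 0.50796181 -0.24562141  0.27756039] [-6.84875642  4.2161071  24.71050018]
```

View pics/w7.png

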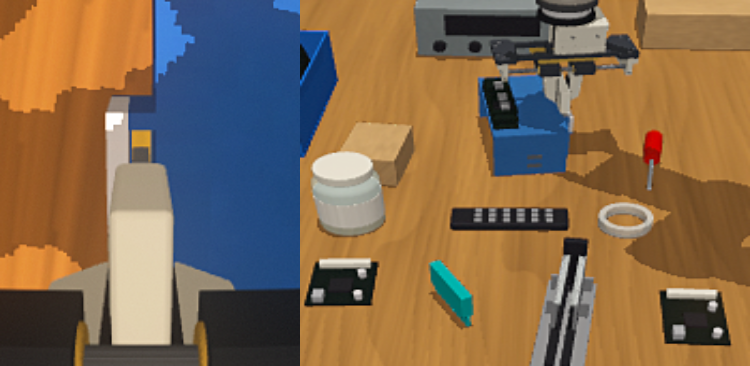

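The frame sits on the lip at (140,200), square to the slot, and everything else is where it was. Handing in while still pressing.

```bash
python3 -c "
from cell import *
print(hand_in())"
```

```text
the job is handed in; nothing more can be done
None
```

I pressed the ejector to its end stop and drew the holder out. I then pushed it down onto the shelf lip, display facing out, and handed in at about 15 s still gripping and pressing with about 24 N; no verdict came back, and the contact bar reading was inferred from height and force.

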